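# Index the capping carousel and press the proud cap home

### The job

Work the red lever of the capping carousel, one full stroke and return per pocket, until the orange-capped vial stands under the press, push the press knob down so that its raised cap is fully home, and let it spring back up. Then give the lever one more stroke to bring that vial to the green pick-up mark, and leave the lever and the press at rest. Turn the carousel with the lever only (do not touch the turntable or the vials), press nothing but the orange vial, and leave the other things on the bench where they are.

Things in the scene. Friction and masses are not known exactly. Their poses are not given: they have to be found in the camera images.
- indexer: the capping carousel, fixed to the bench: grey round base plate 300 mm across and 12 mm thick with a turntable on it and a blue press (column 36 mm square, 155 mm high, arm 36 mm wide over the turntable's edge). Origin on the turntable's axis at bench level; z up; +y points to the press column, 172 mm from the axis. Seen from above the turntable turns anticlockwise only (about +z), 30 degrees a stroke
- carousel: the turntable on top of the base: aluminium disc of 224 mm diameter with 12 dark ratchet teeth on its rim (tips at radius 119 mm), a white hub and white posts that form 12 pockets, 30 degrees apart, with their centres 90 mm from the axis. Origin on the axis 26 mm above the bench, z up; pocket floors 38 mm and posts 64 mm above the bench. A sprung pawl keeps it from turning back
- lever (a joint): angle of the red lever about the turntable's axis (rad): 0 at rest, 0.59 at its end stop, growing anticlockwise seen from above. A push of 4 to 9 N at the paddle swings it; a spring brings it back to 0 when it is let go. A stroke to the end stop turns the carousel one pocket (30 degrees); only after coming back to below 0.03 has its pawl caught the next tooth
- paddle (a point): centre of the red paddle on the lever, 168 mm from the turntable's axis and 56 mm above the bench. The upright paddle is 40 mm long (point x, which points away from the axis), 8 mm thick (point y, the direction in which it is to be pushed) and stands from 22 to 90 mm above the bench. Clear of it on both sides; the lever arm below it is 22 mm wide, its top 22 mm above the bench
- knob_top (a point): centre of the top of the press's black mushroom knob, 44 mm in diameter, 190 mm above the bench when up. The press head is under it, straight down
- plunger (a joint): how far the press is pushed down (m): 0 up, 0.014 at its stop. Needs about 2 N to start and 4 N at the stop, plus about 7 N to push a cap; springs back up by itself
- press_station (a point): the point on the pocket floor under the press, 90 mm from the turntable's axis, 38 mm above the bench; fixed to the base
- pickup_station (a point): the point on the pocket floor at the pick-up place, one pocket (30 degrees) anticlockwise past the press, shown by the green mark on the base plate; 90 mm from the axis, 38 mm above the bench; fixed to the base
- vial_orange: glass vial with orange cap, standing loose in a pocket of the turntable, two, three or four pockets before the press; 28 mm in diameter, body 50 mm high; origin at the centre of its underside, z up
- vial_orange_cap (a joint): how far the orange cap is pushed onto its vial (m): 0 raised, 0.008 fully home
- vial_blue: another vial of the same size in a pocket of the turntable, blue cap already home; origin at the centre of its underside, z up
- vial_white: another vial of the same size in a pocket of the turntable, white cap already home; origin at the centre of its underside, z up
- jar: small jar, 48 mm in diameter, 62 mm high, beside the carousel; a bystander; origin under its centre
- beaker: glass beaker, 68 mm in diameter, 85 mm high, beside the carousel; a bystander; origin under its centre
- reagent: amber bottle, 66 mm in diameter, 150 mm high; a bystander; origin under its centre
- cap_tray: grey tray 100 x 140 x 30 mm; a bystander; origin under its centre
- marker: blue marker pen lying on the bench, 14 mm thick, 130 mm long; a bystander
Things that resemble listed ones, but are neither listed nor needed, are in the scene too. What is shaped like the vial_orange but pink is not meant.

How it is judged:
By the outcome, as a careful person would: the job done as asked, in the order asked, and still so for the second after the job is handed in, with the robot touching nothing.
It also fails if it takes over 72 s, if anything falls off the work surface, if the arm or the gripper's body presses on something with over 40 N, if the wrist force passes 120 N, or if a joint passes its speed limit or range.

### The arm

A 7-joint arm with a two-finger parallel gripper is mounted at the origin on the work surface. World frame = base frame: x ahead of the robot, y to its left, z up, the work surface at z = 0. Lengths are in m, angles in rad, forces in N, time in s.
With the tool pointing down it reaches from about 0.375 to 0.925 m from the base axis. Payload 3.1 kg.
Tool frame: the origin (TCP) lies between the finger pads; the fingertips stand 8 mm ahead of it and the grasp point (between the pads) lies 11 mm behind it (bot.tips_ahead is the z of the fingertips in the tool frame, in m); z points along the fingers, y is the direction in which the jaws open and shut (so a half turn about z gives the same grasp; the last joint's range is limited). The gripper opens to 85 mm and grips with 20 to 120 N. Pads are 22 mm wide; open, the fingers measure 114 mm over their backs; the gripper's body (76 mm by 85 mm) begins 54 mm behind the grasp point. The pads swing forward as they close: fully open they stand 13 mm farther back than shut.
Start: joints at [-1.301, 0.383, 0.044, 1.598, -0.018, 1.161, -0.05], TCP at [0.234, 0.607, 0.21] pointing down, gripper open.
Joint ranges: [-2.61, 2.61], [-0.41, 2.15], [-1.48, 1.57], [0, 2.5], [-1.57, 4.71], [0.05, 1.97], [-2.85, 2.85]. Speed limits (rad/s): [2.79, 2.79, 3.14, 3.14, 3.14, 3.14, 3.14].

### API

Orientations are given as a unit quaternion [x, y, z, w].
In Python, from workcell import bot, cams, job gives the robot as it stands.
- The arm moves only by the shell command python3 -m jog 'ROWS' [FORCE]. ROWS is JSON, one flat list of numbers, 5 for each row, row after row: the shift along the world's x, y, z in cm, then the turn about the world's z in degrees, then the finger opening in cm, from 0 to 8.54. In form: [x, y, z, roll, hand, x, y, z, roll, hand, ...]. A call has exactly 5 rows; each row is the pose to reach, as a shift and turn from the pose measured when the call began; what a row does not reach only later rows make up. A row lasts 1/8 s, in which the tool goes at most 62.5 mm and 10.7 degrees, less where a joint would pass 70% of its speed; a pose out of reach is approached as far as the arm can. A call with a gripper value outside its range is refused whole. The fingers move at their own pace and stop on an object; FORCE is the grip in N (left out, the last holds). Time passes only in rows, so rows that repeat a pose let the fingers close, or fill a call up. It gives the time, the measured TCP pose, the force and the opening at its end, in the units of the state.
- bot.observe(): the state, without advancing time (a new reading comes with each control period).
- cams.capture(name): name is "side" or "top" or "wrist"; returns a dict with "pixels" (480x640x3 uint8, blue, green, red), "camera_matrix" (3x3 intrinsics, pixels), "world_to_cam" (4x4, takes a point from world to camera coordinates); the wrist camera has in their place "mount" (4x4, takes a point from camera to tool coordinates, whose origin is the TCP and whose axes are the flange's). Camera axes: x right, y down, z forward; pixel columns grow to the right and rows downward; lengths in m; the calibration is good to about 2 mm. A picture is of the moment at which its call begins: read the wrist's pose just before it. There is no depth.
- job.hand_in(): hands the job in, once; it reports no verdict.
The state is a dict: "t": time; "joints": joint angles; "dq": joint speeds; "tau": joint torques, N m; "ee_pos": TCP position; "tool_rot": TCP orientation; "contact_force": force on the tool from outside, world axes, zero at the start; "torque": the same for the moment, N m; "grip_width": finger opening in m.
Only numpy, scipy, OpenCV 4.12 (cv2) and the standard library are available. Lean on these libraries where they do the work, as an engineer would, in place of code of your own. Each camera call takes 0.05 s, during which the arm holds its last target.

## Working session

There is one attempt and no reset: what is moved stays moved. The work goes in short steps, Python scripts to look and compute and a shell command to move; the robot and the scene stay as the last step left them, time stands still between calls to the robot, and variables do not carry over. Pictures are saved under pics/ and viewed, and the job is handed in when it is done.

```bash
ls; mkdir -p pics; python3 - <<'E'
from workcell import bot,cams,job
import cv2,numpy as np
print(bot.observe())
for n in("top","side","wrist"):
    c=cams.capture(n); cv2.imwrite(f"pics/{n}0.png",c["pixels"])
    print(n,{k:np.round(v,4).tolist() for k,v in c.items() if k!="pixels"})
E
```

```text
pics
{'t': 0.0, 'joints': array([-1.30077971,  0.3838328 ,  0.04386616,  1.59958715, -0.01790936,
        1.16117814, -0.0499329 ]), 'dq': array([ 0.00132314,  0.00027895,  0.00262139, -0.00053613,  0.00063887,
       -0.00142293, -0.00066334]), 'tau': array([-1.21592452e-04, -4.33455241e+01,  1.02446806e+00, -2.49521792e+01,
        1.05945588e-02,  1.12546503e-02,  2.00061288e-05]), 'ee_pos': array([0.23339289, 0.60558604, 0.20898304]), 'tool_rot': array([ 1.82866799e-01,  9.83136831e-01, -1.29538921e-03, -1.67826373e-04]), 'contact_force': array([-0.31122662,  0.86048642, -0.50919483]), 'torque': array([0.02036045, 0.04038768, 0.00130363]), 'grip_width': 0.08562319069026678}
top {'camera_matrix': [[481.0337, 0.0, 326.4618], [0.0, 481.0337, 245.5058], [0.0, 0.0, 1.0]], 'world_to_cam': [[0.0033, -0.9997, 0.025, -0.0111], [-0.9874, -0.0073, -0.1583, 0.6487], [0.1585, -0.0242, -0.9871, 1.1103], [0.0, 0.0, 0.0, 1.0]]}
side {'camera_matrix': [[620.2598, 0.0, 323.3251], [0.0, 620.2598, 238.9229], [0.0, 0.0, 1.0]], 'world_to_cam': [[-0.9271, -0.3748, -0.0072, 0.598], [-0.2602, 0.6572, -0.7074, 0.2515], [0.2699, -0.654, -0.7068, 1.3366], [0.0, 0.0, 0.0, 1.0]]}
wrist {'camera_matrix': [[348.1173, 0.0, 316.3322], [0.0, 348.1173, 234.203], [0.0, 0.0, 1.0]], 'mount': [[-0.0004, -0.9635, -0.2677, 0.0677], [1.0, -0.0005, 0.0004, -0.0002], [-0.0005, -0.2677, 0.9635, -0.1629], [0.0, 0.0, 0.0, 1.0]]}
```

View pics/top0.png

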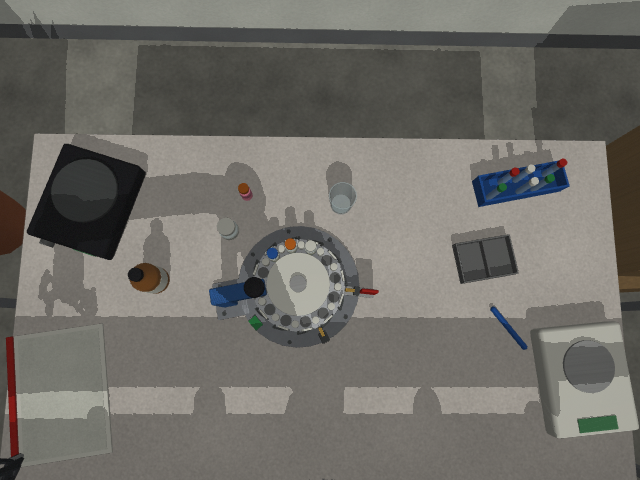

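View pics/side0.png

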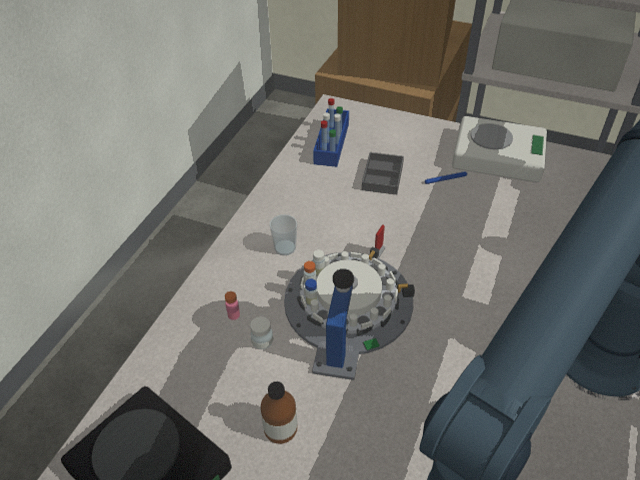

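View pics/wrist0.png

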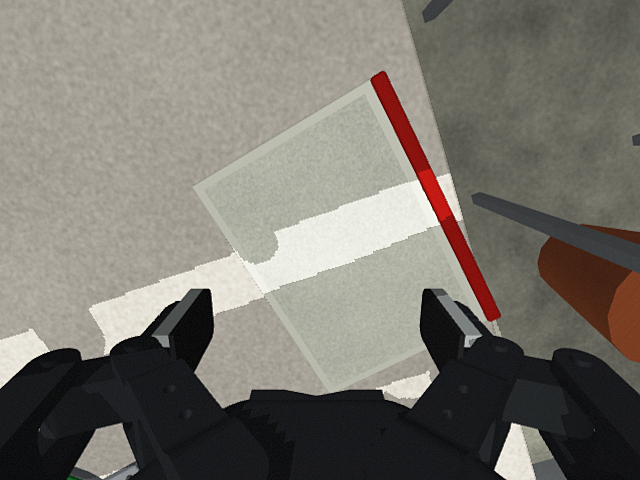

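```bash
cat > h.py <<'E'
import numpy as np,cv2
from workcell import bot,cams,job
def ray(c,uv,z):
    K=c["camera_matrix"];T=c["world_to_cam"];R=T[:3,:3];o=-R.T@T[:3,3]
    d=R.T@np.linalg.inv(K)@np.array([uv[0],uv[1],1.]);return o+d*(z-o[2])/d[2]
def proj(c,p):
    q=c["world_to_cam"]@np.append(p,1);q=c["camera_matrix"]@q[:3];return q[:2]/q[2]
def blobs(c,name,lo,hi,amin=15,roi=None):
    h=cv2.cvtColor(c["pixels"],cv2.COLOR_BGR2HSV);m=cv2.inRange(h,lo,hi)
    n,l,s,ce=cv2.connectedComponentsWithStats(m)
    for i in range(1,n):
        if s[i,4]>=amin: print(name,ce[i].round(1),s[i])
E
python3 - <<'E'
from h import *
for n,b in(("top",(200,180,400,360)),("side",(200,200,430,400))):
    c=cams.capture(n)
    x0,y0,x1,y1=b
    cv2.imwrite(f"pics/{n}1.png",cv2.resize(c["pixels"][y0:y1,x0:x1],None,fx=3.4 if n=="side" else 3.3,fy=3 if n=="side" else 3.3,interpolation=cv2.INTER_CUBIC)[:600])
    for nm,lo,hi in(("red",(0,170,80),(5,255,255)),("orange",(6,170,120),(16,255,255)),("blue",(105,150,90),(125,255,255)),("green",(50,120,60),(85,255,255)),("black",(0,0,0),(180,255,40))):
        blobs(c,n+" "+nm,lo,hi)
E
```

```text
top red [562.1 162.6] [558 159   9   8  52]
top red [514.6 171.4] [511 168   8   8  52]
top red [368.9 291.2] [360 289  18   6  74]
top red [ 11.5 396.1] [  6 337  12 120 766]
top orange [289.8 243.6] [285 239  11  11  90]
top blue [517.  186.2] [ 478  161   91   45 1257]
top blue [271.8 252.9] [267 248  11  11  91]
top blue [216.5 297.2] [209 289  20  16 187]
top blue [505.8 323.7] [491 308  36  40 166]
top green [550.1 178.1] [546 174   9   9  59]
top green [502.1 187.1] [498 183   9   9  58]
top green [255.  322.4] [249 316  14  14 104]
top black [ 88.5 208.3] [  27  144  118  116 5491]
top black [513.3 269.1] [512 266   4   7  15]
top black [135.4 274.3] [128 268  16  14 172]
top black [253.8 287.1] [244 277  21  21 338]
top black [  9.7 468. ] [  0 457  23  23 375]
side red [330.9 101. ] [329  99   5   6  19]
side orange [308.9 264.6] [304 262  10   8  33]
side blue [342.3 132.6] [336 111  12  45 130]
side blue [433.3 179.6] [426 177  18   6  51]
side blue [310.6 283.2] [306 279  10   9  69]
side blue [337.3 320.1] [327 311  20  17 178]
side green [332.3 130.9] [330 129   6   5  19]
side green [370.6 343.7] [364 339  15  11  97]
side black [628.2 136.9] [617 130  23  17 121]
side black [343.2 280.8] [333 271  20  17 125]
side black [609.9 349.1] [588 337  52  20 130]
side black [155.1 449. ] [  61  387  170   93 5126]
side black [430.2 415.1] [423 400  18  35  85]
side black [168.8 444. ] [165 441   8   7  16]
```

View pics/top1.png

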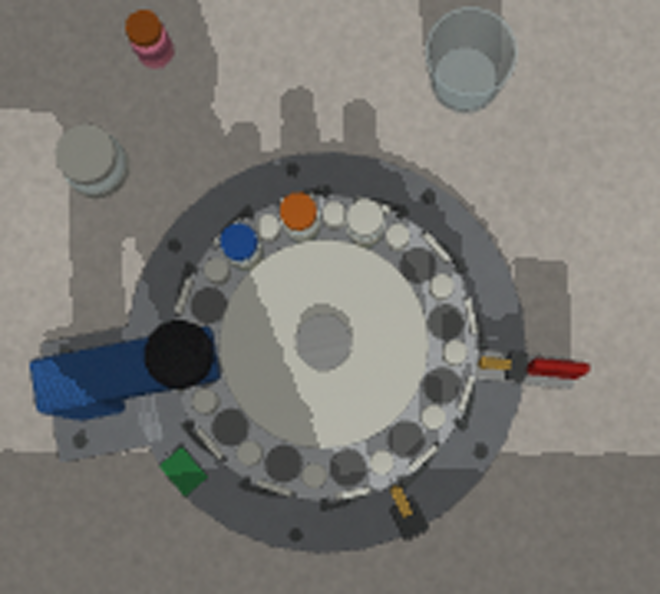

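View pics/side1.png

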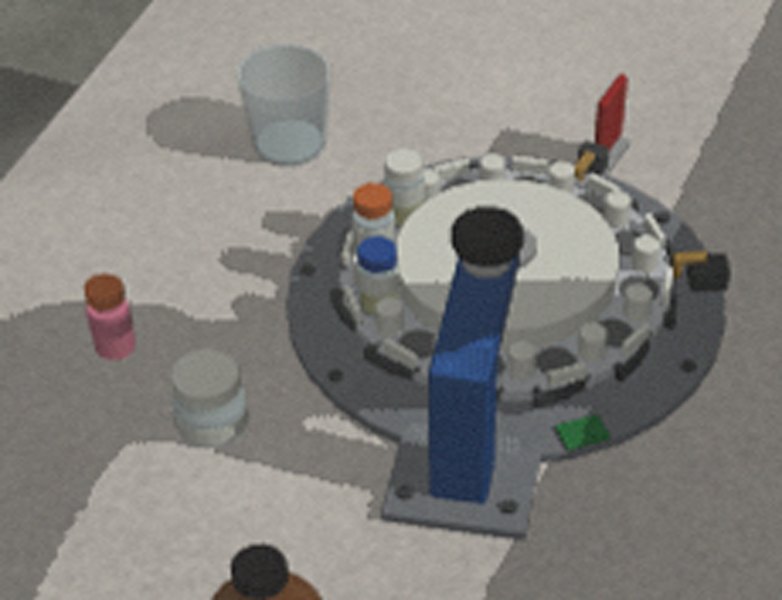

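```bash
python3 - <<'E'
from h import *
c=cams.capture("top");s=cams.capture("side")
k=ray(c,(253.8,287.1),.190);p=ray(c,(368.9,291.2),.088);g=ray(c,(255,322.4),.012);o=ray(c,(289.8,243.6),.105);b=ray(c,(271.8,252.9),.098)
# hub disc (white) in the top: hub disc centre via min enclosing of bright low-sat blob isn't lit evenly; use grey centre (324,337)/3.3
h=[ray(c,(200+324/3.3,180+337/3.3),z) for z in(.04,.07)]
print("knob",k,"pad",p,"green",g,"or",o,"bl",b,"hub",h)
# base plate disc edges
m=[(130,350),(525,350)]
e=[ray(c,(200+x/3.3,180+y/3.3),.012) for x,y in((131,352),(525,352),(325,152),(325,552))]
print(e); A=(e[0]+e[1])/2; B=(e[2]+e[3])/2; print("axis",B[0],A[1])
ax=np.array([B[0],A[1]])
for n,q in(("knob",k),("pad",p),("green",g),("or",o),("bl",b)):
    d=q[:2]-ax;print(n,np.linalg.norm(d),np.degrees(np.arctan2(d[1],d[0])))
for z in(.185,.190): print("knob side px",proj(s,np.array([k[0],k[1],z])))
print("paddle side",proj(s,p), "robot dist",np.linalg.norm(p[:2]),np.linalg.norm(k[:2]))
E
```

```text
knob [0.53748575 0.14725221 0.19      ] pad [ 0.5367669  -0.10512878  0.088     ] green [0.46474132 0.16437778 0.012     ] or [0.64402878 0.07809688 0.105     ] bl [0.62313211 0.11957814 0.098     ] hub [array([0.56084915, 0.05992112, 0.04      ]), array([0.55835719, 0.05890126, 0.07      ])]
[array([0.55123194, 0.20414073, 0.012     ]), array([ 0.55275677, -0.08955191,  0.012     ]), array([0.7041011 , 0.06189432, 0.012     ]), array([0.40579816, 0.05815232, 0.012     ])]
axis 0.55494963074234 0.057294410037427246
knob 0.09163729496342228 100.98641123004865
pad 0.16343776517121336 -96.38747692200754
green 0.14001566789213235 130.1111856756116
or 0.0914758830404219 13.144599449563584
bl 0.09234778830118337 42.411258743854184
knob side px [344.693453  277.2779054]
knob side px [344.73597134 275.63258377]
paddle side [381.33955999 230.80689391] robot dist 0.5469650464953972 0.5572917915494047
```

```bash
python3 -m jog '[1,-4,3,2,0, 3,-9,5,5,0, 5,-14,7,8,0, 7,-19,8,11,0, 9,-24,8,14,0]' 20; python3 -m jog '[2,-5,0,0,0, 4,-10,0,0,0, 6,-15,0,0,0, 8,-20,0,0,0, 9,-24,0,0,0]'
```

```text
t: 0.98
ee_pos: [0.3248, 0.3653, 0.2916]
tool_rot: [0.061, 0.998, 0.001, 0.001]
contact_force: [-0.3, -0.2, 0.6]
grip_width: 0.0001
t: 1.6
ee_pos: [0.4157, 0.1227, 0.2919]
tool_rot: [0.062, 0.998, 0.002, 0.001]
contact_force: [0.7, 0.3, -0.4]
grip_width: 0.0001
```

```bash
python3 -m jog '[1,-5,0,0,0, 2,-10,0,0,0, 4,-15,-1,0,0, 6,-20,-2,0,0, 6.4,-22.7,-3,0,0]'; python3 - <<'E'
from h import *
s=bot.observe();print(s["ee_pos"],s["tool_rot"])
w=cams.capture("wrist");cv2.imwrite("pics/w2.png",w["pixels"])
cv2.imwrite("pics/t2.png",cams.capture("top")["pixels"])
from scipy.spatial.transform import Rotation as R
Rt=R.from_quat(s["tool_rot"]).as_matrix();T=np.eye(4);T[:3,:3]=Rt;T[:3,3]=s["ee_pos"]
W=T@w["mount"];c={"pixels":w["pixels"],"camera_matrix":w["camera_matrix"],"world_to_cam":np.linalg.inv(W)}
blobs(c,"red",(0,170,60),(5,255,255),60)
import pickle;pickle.dump(c,open("w2.pkl","wb"))
E
```

```text
t: 2.22
ee_pos: [0.4804, -0.1078, 0.2623]
tool_rot: [0.064, 0.998, 0.001, 0.002]
contact_force: [0.5, -0.1, 0.0]
grip_width: 0.0001
[ 0.48039393 -0.10783686  0.26234658] [0.06431375 0.99792642 0.00103009 0.002354  ]
red [324. 256.] [306 244  38  25 852]
```

View pics/w2.png

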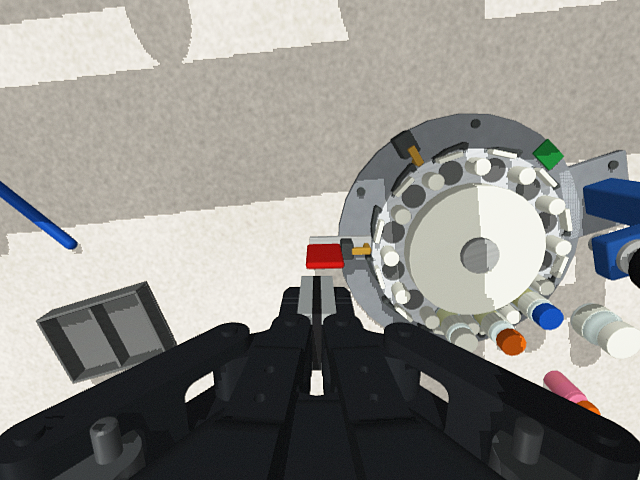

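```bash
python3 - <<'E'
from h import *
import pickle;c=pickle.load(open("w2.pkl","rb"))
h=cv2.cvtColor(c["pixels"],cv2.COLOR_BGR2HSV);m=cv2.inRange(h,(0,150,60),(6,255,255))[235:280,295:355]
cs,_=cv2.findContours(m,0,2);k=max(cs,key=cv2.contourArea)
print(cv2.approxPolyDP(k,2,True)[:,0]+[295,235])
b=c["pixels"][235:280,295:355];cv2.imwrite("pics/p2.png",cv2.resize(b,None,fx=10,fy=10,interpolation=0))
for uv in((307,267.5),(344,267.5),(325,268),(325,244)): print(uv,[ray(c,uv,z).round(4)[:2] for z in(.09,.022)])
E
```

```text
[[307 246]
 [307 267]
 [343 266]
 [338 244]]
(307, 267.5) [array([ 0.5405, -0.125 ]), array([ 0.5665, -0.1301])]
(344, 267.5) [array([ 0.5454, -0.0873]), array([ 0.5724, -0.0848])]
(325, 268) [array([ 0.5434, -0.1067]), array([ 0.57  , -0.1081])]
(325, 244) [array([ 0.5178, -0.1035]), array([ 0.5392, -0.1043])]
```

View pics/p2.png

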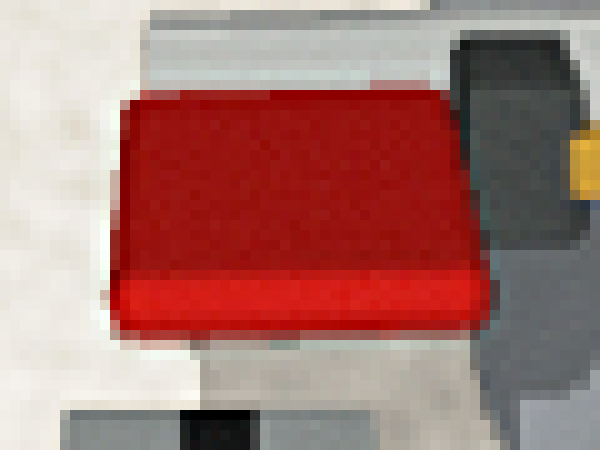

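```bash
python3 -m jog '[0.5,0,-4,0,0, 0.8,0,-9,0,0, 0.8,0,-14,0,0, 0.8,0,-18.5,0,0, 0.8,0,-20.7,0,0]'; python3 -m jog '[0,0,0,0,0, 0.5,0,0,0,0, 1,0,0,0,0, 1.5,0,0,0,0, 2,0,0,0,0]'
```

```text
t: 2.95
ee_pos: [0.4849, -0.1064, 0.0517]
tool_rot: [0.065, 0.998, 0.001, -0.002]
contact_force: [0.2, 0.2, 0.5]
grip_width: -0.0005
t: 3.58
ee_pos: [0.5059, -0.1063, 0.0524]
tool_rot: [0.065, 0.998, 0.001, -0.001]
contact_force: [-0.0, -0.5, -0.0]
grip_width: -0.0001
```

```bash
python3 -m jog '[1.6,0,0,0,0, 3.2,-0.2,0,5,0, 4.8,-0.3,0,10,0, 6.4,-0.3,0,15,0, 7.8,-0.1,0,20,0]'
```

```text
t: 4.2
ee_pos: [0.5811, -0.108, 0.0517]
tool_rot: [-0.11, 0.994, 0.002, -0.004]
contact_force: [-5.2, 0.4, 4.8]
grip_width: 0.0002
```

```bash
python3 -m jog '[1.2,0.2,0,4,0, 2.4,0.5,0,8,0, 3.4,0.9,0,12,0, 4.2,1.3,0,14,0, 4.4,1.4,0,14,0]'; python3 - <<'E'
from h import *
for n in("top","side"):
    c=cams.capture(n);cv2.imwrite(f"pics/{n}3.png",cv2.resize(c["pixels"][180:380,190:430],None,fx=3,fy=3,interpolation=cv2.INTER_CUBIC))
E
```

```text
t: 4.82
ee_pos: [0.6234, -0.0967, 0.0512]
tool_rot: [-0.23, 0.973, 0.0, -0.007]
contact_force: [-4.7, -3.4, 0.6]
grip_width: 0.0001
```

View pics/top3.png

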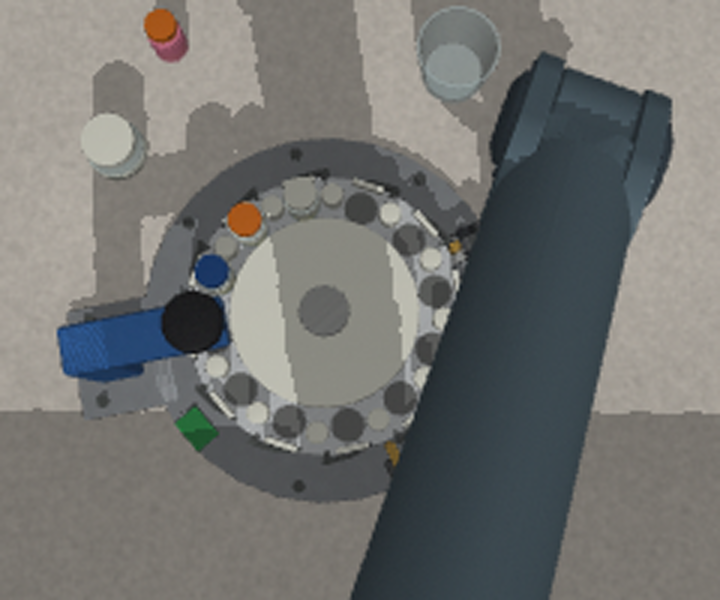

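```bash
cat >> h.py <<'E'
AX=np.array([.555,.058])
def ang():
    c=cams.capture("top");o=cv2.cvtColor(c["pixels"],cv2.COLOR_BGR2HSV)
    for n,lo,hi,z in(("orange",(6,170,110),(16,255,255),.102),("blue",(105,150,80),(125,255,255),.096)):
        m=cv2.inRange(o,lo,hi);k,l,s,ce=cv2.connectedComponentsWithStats(m)
        for i in range(1,k):
            q=ray(c,ce[i],z)[:2]-AX
            if s[i,4]>15 and .07<np.linalg.norm(q)<.115: print(n,s[i,4],"r %.3f ang %.1f"%(np.linalg.norm(q),np.degrees(np.arctan2(q[1],q[0]))))
E
python3 -m jog '[0.2,0.1,0,0,0, 0.4,0.2,0,0,0, 0.6,0.3,0,0,0, 0.8,0.4,0,0,0, 0.8,0.4,0,0,0]'; python3 -c "
from h import *
ang()"
```

```text
t: 5.55
ee_pos: [0.6247, -0.096, 0.0511]
tool_rot: [-0.228, 0.974, 0.001, -0.013]
contact_force: [-13.0, -4.2, 10.7]
grip_width: -0.0001
orange 94 r 0.093 ang 43.4
blue 87 r 0.093 ang 72.6
blue 16 r 0.082 ang 106.9
```

```bash
python3 -m jog '[-2.4,-0.7,0,-8,0, -4.9,-1.3,0,-17,0, -7.4,-1.4,0,-26,0, -10.1,-1.1,0,-34,0, -11.8,-1.1,0,-34,0]';  python3 -c "
from h import *
ang();c=cams.capture('side');blobs(c,'red',(0,170,60),(5,255,255))
cv2.imwrite('pics/s4.png',cv2.resize(c['pixels'][200:400,200:430],None,fx=3,fy=3))"
```

```text
t: 6.22
ee_pos: [0.5069, -0.1051, 0.0512]
tool_rot: [0.067, 0.998, 0.006, -0.011]
contact_force: [-0.4, -0.2, -0.6]
grip_width: -0.0004
orange 89 r 0.093 ang 43.4
blue 87 r 0.093 ang 72.6
blue 16 r 0.082 ang 106.9
red [330.7 101.3] [329  99   4   6  21]
```

View pics/s4.png

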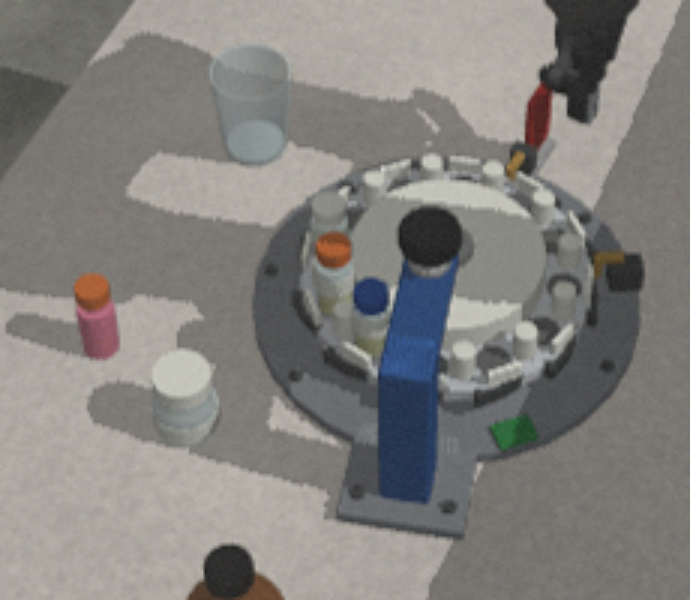

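```bash
python3 -m jog '[1.6,-0.1,0,0,0, 3.2,-0.3,0,5,0, 4.8,-0.4,0,10,0, 6.4,-0.4,0,15,0, 7.8,-0.2,0,20,0]'; python3 -m jog '[1.2,0.2,0,4,0, 2.4,0.5,0,8,0, 3.6,0.9,0,12,0, 4.6,1.3,0,14,0, 4.9,1.4,0,14,0]'; python3 -c "
from h import *
ang()"
```

```text
t: 6.95
ee_pos: [0.5843, -0.1067, 0.0506]
tool_rot: [-0.109, 0.994, 0.005, -0.015]
contact_force: [-5.3, -1.0, 4.5]
grip_width: -0.0
t: 7.58
ee_pos: [0.6245, -0.0961, 0.0493]
tool_rot: [-0.229, 0.973, 0.005, -0.026]
contact_force: [-21.6, -3.1, 16.2]
grip_width: -0.0001
orange 88 r 0.093 ang 72.6
blue 17 r 0.082 ang 107.1
```

```bash
python3 -m jog '[-2.4,-0.7,0,-8,0, -4.9,-1.3,0,-17,0, -7.4,-1.4,0,-26,0, -10.1,-1.1,0,-34,0, -11.8,-1.1,0,-34,0]';  python3 -c "
from h import *
ang();c=cams.capture('side')
cv2.imwrite('pics/s5.png',cv2.resize(c['pixels'][200:400,200:430],None,fx=3,fy=3))"
```

```text
t: 8.25
ee_pos: [0.508, -0.1067, 0.0494]
tool_rot: [0.066, 0.997, 0.013, -0.023]
contact_force: [0.6, -0.5, 0.5]
grip_width: 0.0005
orange 88 r 0.093 ang 72.6
blue 17 r 0.082 ang 107.1
```

View pics/s5.png

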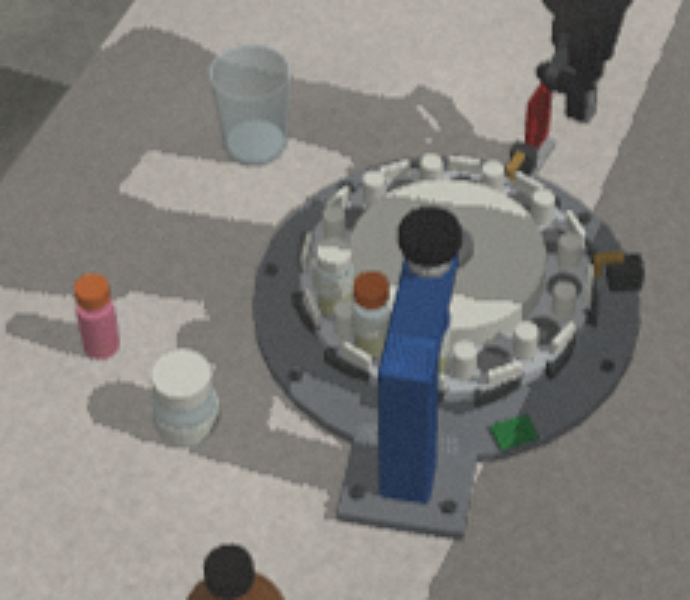

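```bash
python3 -m jog '[1.5,0,0,0,0, 3.1,-0.2,0.1,5,0, 4.7,-0.3,0.1,10,0, 6.3,-0.3,0.2,15,0, 7.7,-0.1,0.2,20,0]'; python3 -m jog '[1.2,0.2,0,4,0, 2.4,0.5,0,8,0, 3.6,0.9,0,12,0, 4.4,1.2,0,14,0, 4.6,1.3,0,14,0]'; python3 -c "
from h import *
c=cams.capture('side')
cv2.imwrite('pics/s6.png',cv2.resize(c['pixels'][200:400,200:430],None,fx=3,fy=3))"
```

```text
t: 8.98
ee_pos: [0.5837, -0.1075, 0.05]
tool_rot: [-0.11, 0.993, 0.009, -0.028]
contact_force: [-5.7, -0.4, 0.9]
grip_width: -0.0001
t: 9.6
ee_pos: [0.6234, -0.0968, 0.0491]
tool_rot: [-0.23, 0.972, 0.008, -0.038]
contact_force: [-17.2, -1.7, 12.4]
grip_width: -0.0003
```

View pics/s6.png

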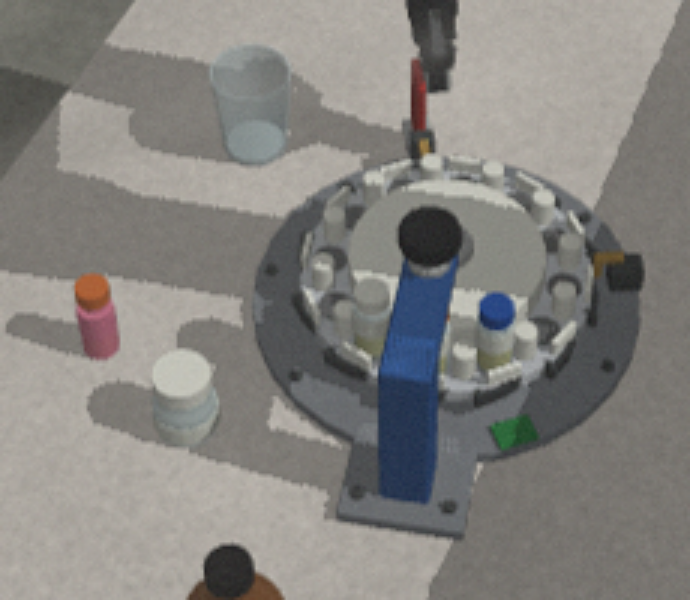

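```bash
python3 -m jog '[-2.4,-0.7,0,-8,0, -4.9,-1.3,0.1,-17,0, -7.4,-1.4,0.1,-26,0, -10.1,-1.1,0.2,-34,0, -12.8,-1.1,0.2,-34,0]'; python3 -m jog '[-0.5,0,3,0,0, -1,0,8,0,0, -1,0,13,0,0, -1,0,18,0,0, -1,0,23,0,0]'; python3 -c "
from h import *
for n in ('side','top'):
    c=cams.capture(n)
    cv2.imwrite('pics/%s7.png'%n,cv2.resize(c['pixels'][190:390,200:430],None,fx=3,fy=3))
ang();blobs(c,'black',(0,0,0),(180,255,40));blobs(c,'red',(0,170,60),(5,255,255))
print(bot.observe()['joints'])"
```

```text
t: 10.28
ee_pos: [0.4983, -0.1078, 0.0515]
tool_rot: [0.064, 0.997, 0.018, -0.032]
contact_force: [-0.7, -0.2, 0.3]
grip_width: 0.0
t: 10.9
ee_pos: [0.4915, -0.1075, 0.285]
tool_rot: [0.064, 0.997, 0.017, -0.03]
contact_force: [1.4, 0.5, 1.2]
grip_width: -0.0002
blue 16 r 0.082 ang 106.9
blue 96 r 0.091 ang 131.6
black [ 88.6 208.2] [  27  144  118  116 5366]
black [387.8 291.2] [359 248  53  73 787]
black [135.4 274.3] [128 268  16  14 170]
black [253.7 286.9] [244 277  20  21 326]
black [363.7 292.2] [360 290  10   5  39]
red [561.4 162.7] [557 159  10   8  62]
red [514.1 171.5] [510 168   9   8  59]
red [370.2 290.2] [361 289  18   4  35]
red [ 11.9 403. ] [  6 337  13 132 896]
[-0.59000503  0.08685658  0.79810661  1.83420854 -0.09334203  1.30519506
  1.67819462]
```

View pics/side7.png

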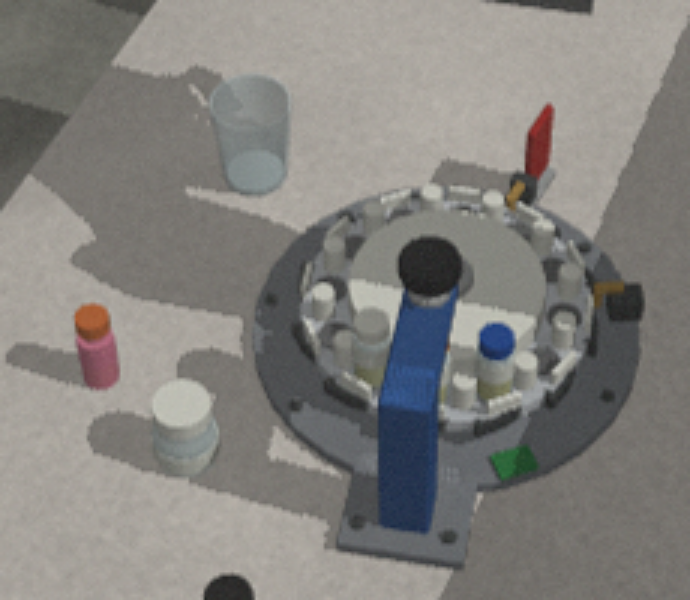

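View pics/top7.png

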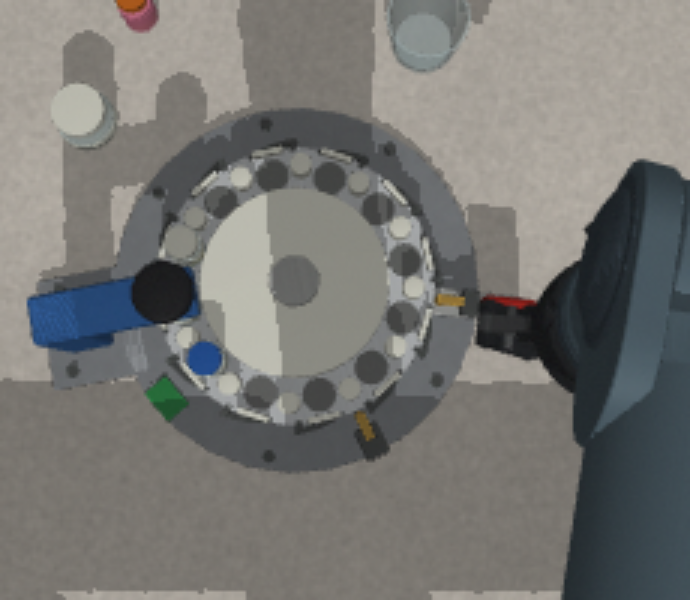

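```bash
python3 -m jog '[0,5,0,0,0, 1,10.5,0,0,0, 2.5,16,0,0,0, 4,21.5,0,0,0, 4.6,25.4,-1,0,0]'; python3 -m jog '[0,0,-1,0,0, 0,0,-2.5,0,0, 0,0,-4,0,0, 0,0,-5,0,0, 0,0,-6,0,0]'; python3 - <<'E'
from h import *
s=bot.observe();print(s["ee_pos"],s["tool_rot"],s["contact_force"])
for n in ('side','top'):
    c=cams.capture(n)
    cv2.imwrite('pics/%s8.png'%n,cv2.resize(c['pixels'][190:390,200:430],None,fx=3,fy=3))
E
```

```text
t: 11.68
ee_pos: [0.5417, 0.1506, 0.2761]
tool_rot: [0.062, 0.998, 0.018, -0.025]
contact_force: [-0.8, 0.3, -0.1]
grip_width: -0.0001
t: 12.3
ee_pos: [0.5417, 0.1496, 0.2155]
tool_rot: [0.063, 0.998, 0.018, -0.025]
contact_force: [0.1, -0.5, 0.4]
grip_width: -0.0006
[0.54174687 0.14960584 0.21552325] [ 0.06281691  0.99753364  0.01843242 -0.0253163 ] [ 0.10767259 -0.49116996  0.37875907]
```

View pics/side8.png

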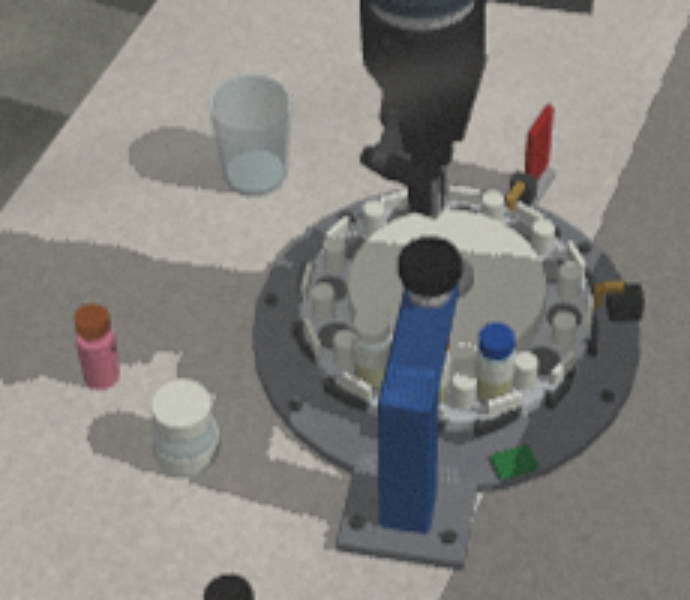

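```bash
python3 -m jog '[-0.4,-0.2,-0.6,0,0, -0.4,-0.2,-1.2,0,0, -0.4,-0.2,-1.7,0,0, -0.4,-0.2,-2,0,0, -0.4,-0.2,-2.3,0,0]'
```

```text
t: 13.02
ee_pos: [0.5369, 0.1481, 0.1917]
tool_rot: [0.062, 0.998, 0.018, -0.026]
contact_force: [0.3, 0.1, 0.0]
grip_width: 0.0
```

```bash
python3 -m jog '[0,0,-0.2,0,0, 0,0,-0.4,0,0, 0,0,-0.6,0,0, 0,0,-0.7,0,0, 0,0,-0.8,0,0]'; python3 - <<'E'
from h import *
c=cams.capture('side')
cv2.imwrite('pics/s9.png',cv2.resize(c['pixels'][190:390,200:430],None,fx=3,fy=3))
E
```

```text
t: 13.65
ee_pos: [0.537, 0.1481, 0.1837]
tool_rot: [0.062, 0.998, 0.018, -0.026]
contact_force: [-0.1, 0.5, 0.8]
grip_width: -0.0002
```

View pics/s9.png

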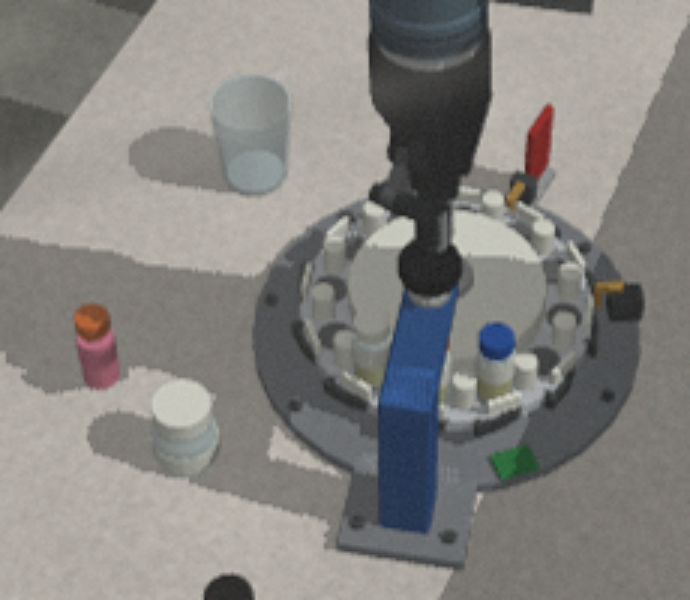

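```bash
python3 - <<'E'
from h import *
from scipy.spatial.transform import Rotation as R
s=bot.observe();print(bot.tips_ahead,s["ee_pos"],s["contact_force"])
tip=s["ee_pos"]+R.from_quat(s["tool_rot"]).as_matrix()@[0,0,bot.tips_ahead];print(tip)
for n in ('side','top'):
    c=cams.capture(n);p=proj(c,tip);print(n,p,"knob exp",proj(c,np.array([.537,.147,.19])))
    u,v=p.astype(int);cv2.imwrite('pics/%s10.png'%n,cv2.resize(c['pixels'][v-40:v+40,u-40:u+40],None,fx=7,fy=7))
w=cams.capture('wrist');cv2.imwrite('pics/w10.png',w['pixels'])
E
```

```text
0.008 [0.53687199 0.14806818 0.18355426] [-0.26235825  0.35545276 -0.13701425]
[0.53646942 0.14837998 0.17557049]
side [344.8867153  280.88391147] knob exp [345.0055187  275.61207383]
top [254.09791098 288.07518769] knob exp [253.91485594 287.33352202]
```

View pics/side10.png

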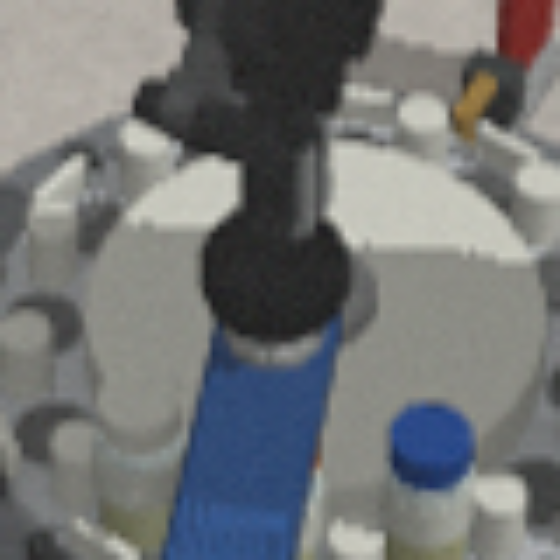

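View pics/w10.png

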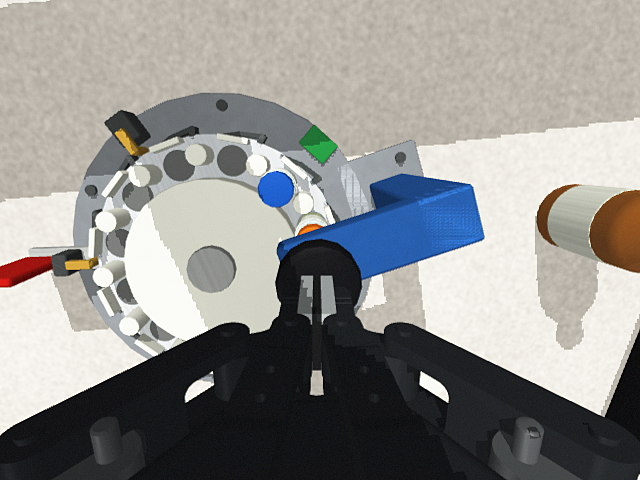

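```bash
python3 -m jog '[0,0,-0.1,0,0, 0,0,-0.3,0,0, 0,0,-0.4,0,0, 0,0,-0.5,0,0, 0,0,-0.6,0,0]'; python3 - <<'E'
from h import *
c=cams.capture('side');blobs(c,'black',(0,0,0),(180,255,40))
cv2.imwrite('pics/s11.png',cv2.resize(c['pixels'][240:320,305:385],None,fx=7,fy=7))
E
```

```text
t: 14.48
ee_pos: [0.537, 0.1481, 0.1777]
tool_rot: [0.062, 0.998, 0.018, -0.026]
contact_force: [0.0, 0.0, 0.2]
grip_width: 0.0001
black [570.6  66.5] [559  30  25  54 213]
black [633.7 174. ] [629 163  11  20  91]
black [631.3 239.7] [626 229  14  18  45]
black [354.8 238.9] [352 233   6  14  26]
black [349.4 244.6] [346 241   7   9  18]
black [342.1 280.2] [333 266  20  22 139]
black [592.2 339.1] [583 321  26  32  85]
black [ 91.9 446.3] [  61  388   89   92 1475]
black [167.4 409. ] [160 402  15  16  41]
black [195.5 458. ] [ 160  412   71   68 2039]
```

View pics/s11.png

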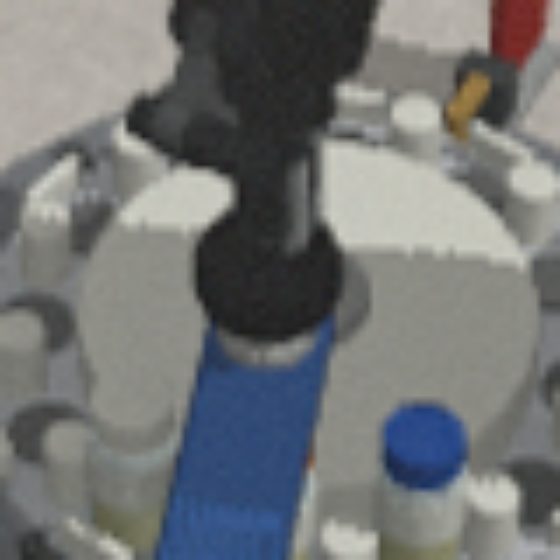

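```bash
python3 -m jog '[0,0,-0.1,0,0, 0,0,-0.2,0,0, 0,0,-0.4,0,0, 0,0,-0.5,0,0, 0,0,-0.6,0,0]'
```

```text
t: 15.15
ee_pos: [0.5368, 0.1481, 0.1714]
tool_rot: [0.062, 0.998, 0.018, -0.026]
contact_force: [-0.5, 0.0, -0.5]
grip_width: 0.0
```

```bash
python3 - <<'E'
from h import *
for n in('wrist','side'):
    c=cams.capture(n);p=c['pixels'];p=p[190:350,220:420] if n=='wrist' else p[240:320,305:385]
    p=np.clip((p/255.)**.5*255,0,255).astype(np.uint8)
    cv2.imwrite('pics/%s12.png'%n,cv2.resize(p,None,fx=3.7 if n=='wrist' else 7,fy=3.7 if n=='wrist' else 7,interpolation=cv2.INTER_CUBIC))
E
```

```text
(no output)
```

View pics/side12.png

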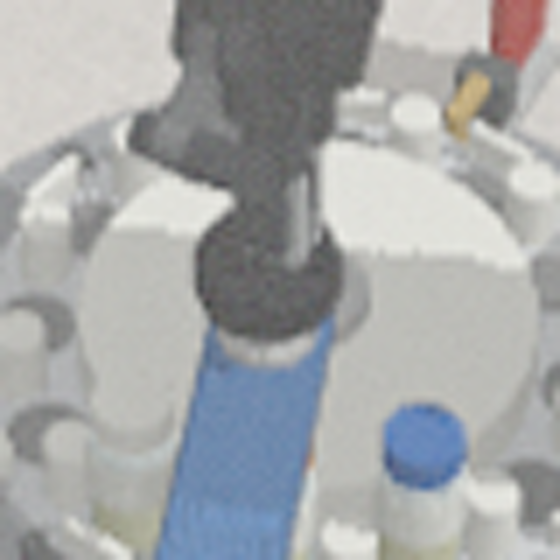

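View pics/wrist12.png

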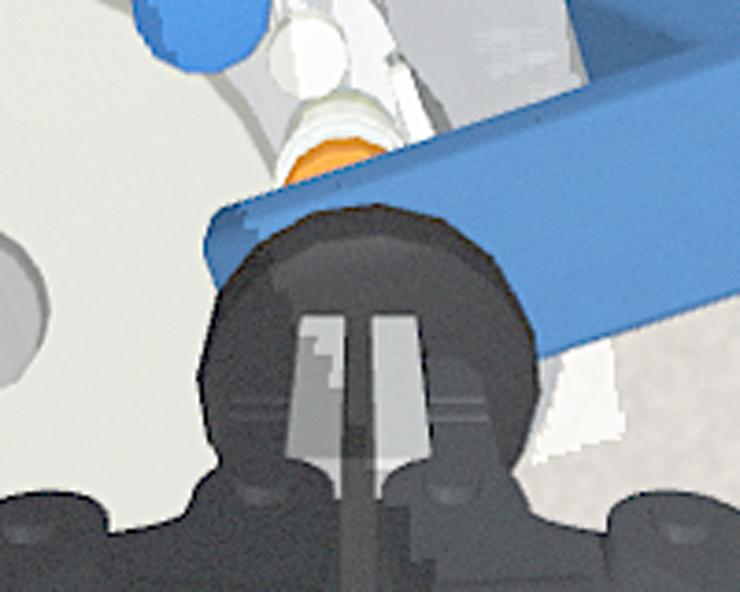

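```bash
python3 -m jog '[0,0,-0.1,0,0, 0,0,-0.2,0,0, 0,0,-0.3,0,0, 0,0,-0.4,0,0, 0,0,-0.5,0,0]'
```

```text
t: 15.88
ee_pos: [0.5369, 0.148, 0.1666]
tool_rot: [0.062, 0.998, 0.018, -0.026]
contact_force: [-1.0, 0.1, 2.5]
grip_width: 0.0001
```

```bash
python3 -m jog '[0,0,-0.1,0,0, 0,0,-0.2,0,0, 0,0,-0.3,0,0, 0,0,-0.4,0,0, 0,0,-0.5,0,0]';python3 -m jog '[0,0,-0.1,0,0, 0,0,-0.2,0,0, 0,0,-0.3,0,0, 0,0,-0.4,0,0, 0,0,-0.5,0,0]'
```

```text
t: 16.5
ee_pos: [0.537, 0.1481, 0.1627]
tool_rot: [0.062, 0.998, 0.018, -0.027]
contact_force: [-4.5, -1.6, 9.0]
grip_width: -0.0001
t: 17.12
ee_pos: [0.5369, 0.1481, 0.1592]
tool_rot: [0.062, 0.998, 0.019, -0.027]
contact_force: [-3.9, -1.0, 10.9]
grip_width: 0.0004
```

```bash
python3 -m jog '[0,0,-0.2,0,0, 0,0,-0.4,0,0, 0,0,-0.6,0,0, 0,0,-0.8,0,0, 0,0,-0.8,0,0]'; python3 - <<'E'
from h import *
c=cams.capture('wrist');cv2.imwrite('pics/w13.png',c['pixels'])
c=cams.capture('side');p=c['pixels'][240:320,305:385]
cv2.imwrite('pics/s13.png',cv2.resize(p,None,fx=7,fy=7))
E
```

```text
t: 17.75
ee_pos: [0.5371, 0.1482, 0.1553]
tool_rot: [0.062, 0.997, 0.02, -0.028]
contact_force: [-9.3, -1.6, 23.0]
grip_width: 0.0002
```

View pics/s13.png

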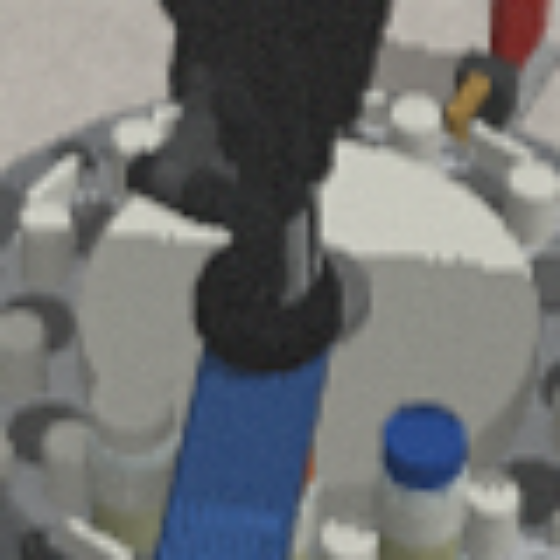

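View pics/w13.png

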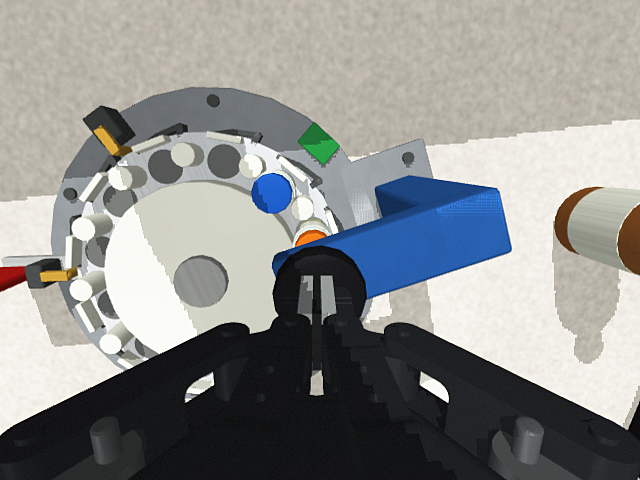

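```bash
python3 -m jog '[0,0,-0.3,0,0, 0,0,-0.5,0,0, 0,0,-0.6,0,0, 0,0,-0.6,0,0, 0,0,-0.6,0,0]'; python3 -m jog '[0,0,0.3,0,0, 0,0,0.8,0,0, 0,0,1.5,0,0, 0,0,2.5,0,0, 0,0,4,0,0]'; python3 -m jog '[0,0,2,0,0, 0,0,5,0,0, -1,-4,7,0,0, -2,-9,8,0,0, -3,-14,8,0,0]'; python3 - <<'E'
from h import *
c=cams.capture('wrist');cv2.imwrite('pics/w14.png',c['pixels'])
c=cams.capture('side');p=c['pixels'][240:320,305:385]
cv2.imwrite('pics/s14.png',cv2.resize(p,None,fx=7,fy=7))
E
```

```text
t: 18.48
ee_pos: [0.537, 0.1483, 0.1552]
tool_rot: [0.063, 0.997, 0.022, -0.029]
contact_force: [-11.5, -3.7, 32.1]
grip_width: -0.0003
t: 19.1
ee_pos: [0.5363, 0.1482, 0.195]
tool_rot: [0.063, 0.997, 0.021, -0.03]
contact_force: [-0.1, 0.1, 0.0]
grip_width: -0.0002
t: 19.73
ee_pos: [0.5071, 0.0067, 0.2768]
tool_rot: [0.062, 0.997, 0.021, -0.028]
contact_force: [0.7, -0.4, 0.6]
grip_width: -0.0002
```

View pics/s14.png

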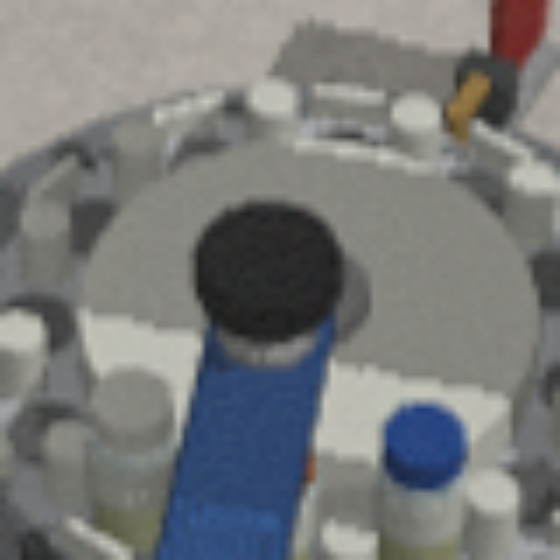

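View pics/w14.png

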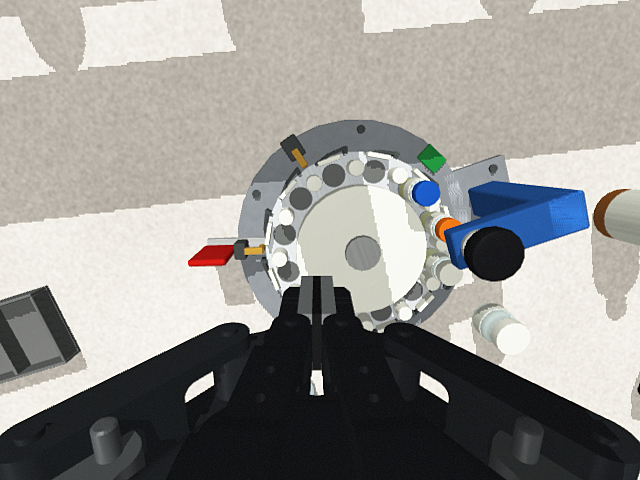

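```bash
python3 -m jog '[-1,-3,0,0,0, -1.7,-7,0,0,0, -1.7,-11,-1,0,0, -1.7,-11.4,-4,0,0, -1.7,-11.4,-8,0,0]'; python3 -m jog '[0,0,-4,0,0, 0,0,-8,0,0, 0,0,-11,0,0, 0,0,-13.5,0,0, 0,0,-14.4,0,0]'
```

```text
t: 20.45
ee_pos: [0.4901, -0.1151, 0.197]
tool_rot: [0.07, 0.997, 0.021, -0.027]
contact_force: [0.0, 0.6, 0.7]
grip_width: -0.0001
t: 21.08
ee_pos: [0.4893, -0.1144, 0.0518]
tool_rot: [0.069, 0.997, 0.021, -0.028]
contact_force: [0.2, -0.4, 0.3]
grip_width: -0.0001
```

```bash
python3 -m jog '[0.5,0.2,0,0,0, 1,0.5,0,0,0, 1.5,0.8,0,0,0, 1.8,0.8,0,0,0, 1.8,0.8,0,0,0]'; python3 -m jog '[1.5,0,0,0,0, 3.1,-0.2,0,5,0, 4.7,-0.3,0,10,0, 6.3,-0.3,0,15,0, 7.7,-0.1,0,20,0]'; python3 -m jog '[1.2,0.2,0,4,0, 2.4,0.5,0,8,0, 3.6,0.9,0,12,0, 4.4,1.2,0,14,0, 4.7,1.3,0,14,0]'; python3 -c "
from h import *
ang()"
```

```text
t: 21.7
ee_pos: [0.5078, -0.1064, 0.0521]
tool_rot: [0.069, 0.997, 0.021, -0.028]
contact_force: [0.4, 0.2, 0.3]
grip_width: 0.0002
t: 22.32
ee_pos: [0.5828, -0.1083, 0.0516]
tool_rot: [-0.106, 0.994, 0.016, -0.034]
contact_force: [-5.5, -0.8, 3.8]
grip_width: -0.0003
t: 22.95
ee_pos: [0.6233, -0.0976, 0.0509]
tool_rot: [-0.226, 0.973, 0.013, -0.044]
contact_force: [-15.1, -0.9, 10.8]
grip_width: 0.0003
orange 94 r 0.091 ang 131.7
blue 16 r 0.082 ang 106.9
blue 93 r 0.090 ang 161.2
```

Orange is at 131.7°, which matches the green mark at about 131°. I'll return the lever and retreat clear.

```bash
python3 -m jog '[-2.4,-0.7,0,-8,0, -4.9,-1.3,0.1,-17,0, -7.4,-1.4,0.1,-26,0, -10.1,-1.1,0.2,-34,0, -12.8,-1.1,0.2,-34,0]'; python3 -m jog '[-1,0,3,0,0, -2,-1,8,0,0, -3,-3,13,0,0, -4,-6,18,0,0, -4,-10,20,0,0]';python3 -m jog '[0,0,0,0,0, 0,-4,0,0,0, 0,-8,0,0,0, 0,-12,0,0,0, 0,-12,0,0,0]'; python3 - <<'E'
from h import *
for n in ('side','top'):
    c=cams.capture(n)
    cv2.imwrite('pics/%s15.png'%n,cv2.resize(c['pixels'][190:390,200:430],None,fx=3,fy=3))
ang();blobs(c,'red',(0,170,60),(5,255,255),20)
E
```

```text
t: 23.62
ee_pos: [0.4955, -0.1089, 0.053]
tool_rot: [0.07, 0.997, 0.025, -0.037]
contact_force: [-0.4, -0.4, 0.5]
grip_width: 0.0
t: 24.25
ee_pos: [0.4581, -0.2099, 0.2569]
tool_rot: [0.069, 0.997, 0.025, -0.033]
contact_force: [0.8, 0.3, -0.5]
grip_width: -0.0002
t: 24.88
ee_pos: [0.4573, -0.3331, 0.2564]
tool_rot: [0.072, 0.997, 0.024, -0.033]
contact_force: [-0.3, -0.2, 0.4]
grip_width: -0.0001
orange 95 r 0.091 ang 131.6
blue 93 r 0.090 ang 161.2
red [561.4 162.7] [557 159  10   8  62]
red [514.1 171.5] [510 168   9   8  58]
red [368.5 291.2] [360 289  18   6  78]
red [ 11.9 402.6] [  6 337  13 132 887]
```

View pics/side15.png

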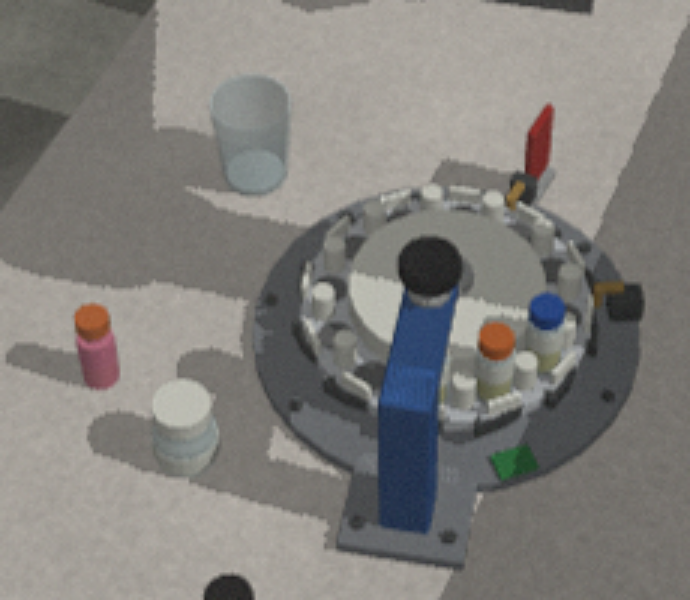

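View pics/top15.png

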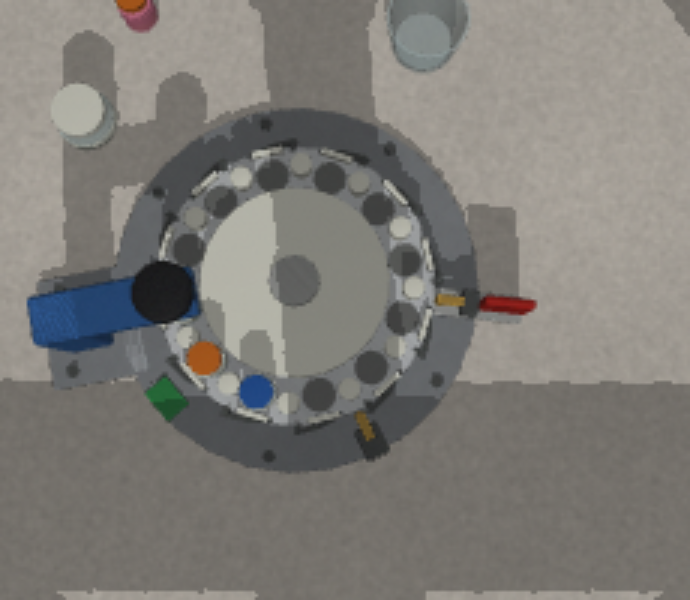

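```bash
python3 -c "
from workcell import job
print(job.hand_in())"
```

```text
the job is handed in; nothing more can be done
None
```

The job is done and handed in at about 25 s. I gave the lever three full strokes, each to the end stop and back, which brought the orange-capped vial under the press. I then pushed the knob down, let it spring back up, and gave one more stroke.

**Vial position:** the last top picture puts the orange vial at 131.6° around the turntable, and the green mark is at about 130–131°.

**Cap:** the knob reached a hard stop, where the force rose from 11 N to 32 N with no more travel. At the pick-up place the cap stands at the same picture height as the home blue cap did there earlier. I did not measure the cap's travel directly.

**At rest:** the lever is back within a pixel of where it started, the knob is up, the jar and beaker look unmoved and the arm is clear. I didn't check the reagent bottle, tray and marker one by one, but the arm went nowhere near them.

Two things did not go as expected:
- **Fingertip height:** the closed fingertips met the knob about 30 mm lower in TCP height than the given tip offset predicts. I went down in small steps and watched the force for contact.
- **Tool tilt:** the tool built up about 5° of tilt during the strokes. It did no harm.

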